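# Clamp a pipe in a cross-drilling fixture

### The arm

A 6-joint arm with a two-finger parallel gripper is mounted at the origin on a cart in front of the work surface, level with it; the furniture and walls round the work are solid. World frame = base frame: x ahead of the robot, y to its left, z up, the work surface at z = 0. Lengths are in m, angles in degrees, forces in N, time in s.
With the tool pointing down it reaches from about 0.35 to 0.875 m from the base axis. Payload 4.2 kg.
Tool frame: the origin (TCP) lies midway between the tips of the shut fingers; the grasp point (between the pads) lies 19 mm behind it (manip.grip_point_offset is the z of the grasp point in the tool frame, in m); z points along the fingers, y is the direction in which the jaws open and shut (so a half turn about z gives the same grasp; the last joint's range is limited). The gripper opens to 87 mm and grips with 3 to 60 N. Pads are 19 mm wide; open, the fingers measure 117 mm over their backs; the gripper's body (75 mm by 190 mm) begins 51 mm behind the grasp point.
Start: joints at [-61.501, 22.042, 0.453, 0, -68.411, -14.817], TCP at [0.148, -0.607, 0.223] pointing down, gripper open.
Joint ranges: [-179.83, 179.83], [-69.29, 118.12], [-61.27, 80.66], [-181.25, 117.63], [-171.15, -9.14], [-177.46, 177.46]. Speed limits (degrees/s): [159.86, 159.86, 180, 180, 180, 180].

### API

Orientations are given as a 3x3 rotation matrix whose columns are the frame's x, y, z axes.
In Python, from station import manip gives the robot as it stands. The module is installed in compiled form; this text tells all that it offers.
- The arm moves only by the tool move_arm, never from a script. Its argument "deltas" is a list of rows, each a list of 3 entries, a list of its own where there are three numbers: the finger opening in m, from 0 to 0.087, then the shift along the tool's x, y, z in m, then the turn, a rotation vector about the tool's x, y, z in degrees. A call has 1 to 12 rows; each row is the pose to reach, as a shift and turn from the pose measured when the call began, along the tool's axes at that moment; what a row does not reach only later rows make up. A row lasts 1/8 s, in which the tool goes at most 62.5 mm and 10.7 degrees, less where a joint would pass 70% of its speed; a pose out of reach is approached as far as the arm can. A call with a gripper value outside its range is refused whole. The fingers move at their own pace and stop on an object; "grip_force" is the grip in N (left out, the last holds). Time passes only in rows, so rows that repeat a pose let the fingers close. It gives the time, the measured TCP pose, the force and the opening at its end, in the units of the state.
- manip.get_obs(): the state, without advancing time (a new reading comes with each control period).
- manip.camera(name): name is "scene" or "top"; returns the picture (480x640x3 uint8, blue, green, red); there is no depth.
- manip.camera_params(name): a dict with "fx", "fy", "cx", "cy" (pixels), "k1" (the pictures are not rectified: a ray, as slopes to the right and down, at radius r is drawn at 1 + k1 r^2 times it, then the intrinsics apply), "rvec" (rotation vector, rad) and "tvec" (3), from world to camera coordinates, as OpenCV has them. Camera axes: x right, y down, z forward; pixel columns grow to the right and rows downward; lengths in m; the calibration is good to about 2 mm. A picture is of the moment at which its call begins. camera_params takes no time and is no camera call.
- manip.sign_off(): hands the job in, once; it reports no verdict.
The state is a dict: "time": time; "qpos": joint angles; "joint_vel": joint speeds; "tau": joint torques, N m; "tcp_pos": TCP position; "tool_rot": TCP orientation; "contact_force": force on the tool from outside, world axes, zero at the start; "ft_torque": the same for the moment, N m; "finger_gap": finger opening in m.
Only numpy, scipy, OpenCV 4.12 (cv2) and the standard library are available. Lean on these libraries where they do the work, as an engineer would, in place of code of your own. Each camera call takes 0.05 s, during which the arm holds its last target. There are 200 camera calls.

### The job

Set up the short white plastic pipe for cross-drilling: lay it in the V-groove of the fixture between the end stop and the sliding jaw, then slide the jaw by its upright grip so that it feeds the pipe under the drill bush and fully home against the end stop, held end to end without play. Then turn the black T-handle clamp nut clockwise until it is tight, so that the jaw is locked there, and leave the pliers behind the fixture where they are.

Things in the scene. Friction and masses are not known exactly. Their poses are not given: they have to be found in the camera images.
- pipe: The workpiece, loose: a piece of smooth white plastic pipe, 90 mm long, 32 mm outside diameter, about 60 g. Origin at its centre; x axis along the pipe. It starts lying on the table on the robot's side of the fixture and can roll.
- fixture: Drilling fixture, screwed down. Plywood base x -68..72, y -140..144 mm, 18 mm thick, origin at its underside. Along y run a wooden V-groove at x = -36 mm (24 wide, 7 deep, 44 mm over its shoulders, which are at z = 33 mm) and an aluminium rail at x = 38 mm. At the -y end a steel end stop (face y = -110 mm) carries a drill bush that overhangs the groove by 24 mm at z = 69..89 mm: slide the pipe under it.
- bed (a point): Where the axis of a pipe seated in the V-groove meets the end stop's face: x = -36, y = -110, z = 44.5 mm in the fixture's frame, same axes as the fixture. A seated pipe's centre lies on the line from here along +y, 45 mm away when the pipe is home against the stop.
- jaw (a joint): Position in m of the grey jaw that slides on the rail: 0 = fully back, growing toward the end stop (the fixture's -y). The space between jaw face and end stop is 180 mm minus this, so at 0.090 it just holds the pipe. It starts at 0 to 0.025, slides with about 3 N while the nut is loose, and stays where it is left.
- jaw_grip (a point): Middle of the jaw's upright grip, which is 18 mm thick along the fixture's y and 34 mm wide along x, with its top 18 mm above this point (z = 113 mm); same axes as the fixture. It stands over the V-groove's line. The jaw's face is 35 mm from here toward the end stop; the jaw's block below the grip has its top 25 mm below this point.
- nut (a joint): Angle in rad of the clamp nut on the jaw: 0 to 0.2 at the start (loose), growing clockwise seen from above. It turns with 0.1 N m, bites at about 0.8, then stiffens (about 0.25 N m at 1.1); let go, it springs back to about 0.91. From 0.85 on it is tight. Mechanical end at 1.4.
- nut_grip (a point): Middle of the nut's black T-handle on the nut's axis, 76 mm above the table: a bar 64 mm long, 14 mm wide, 20 mm tall, top 7 mm above this point. y axis along the bar; it turns with the nut and rides on the jaw. At nut angle 0 the bar is parallel to the V-groove. In fixture axes it is 74 mm in +x and 10 mm in -y from jaw_grip. The foot below it has its top 28 mm below this point.
- pliers: Bystander: small cutting pliers lying, 142 x 57 x 16 mm, origin under their centre.
There are look-alikes about, which are no part of the job. What is shaped like the pipe but purple or turquoise is not meant.

How it is judged (in metres and radians):
On the way, in this order (a step that is already met when the one before it is completed fails the run):
1. the pipe lies seated in the V-groove (x of pipe in the frame of bed between -0.003 and 0.003 m and z of pipe in the frame of bed between -0.0025 and 0.0025 m and angle between the x axis of pipe and the y axis of fixture, either way round below 0.05 rad), for 0.2 s.
2. the jaw has brought the pipe home against the end stop, held end to end with at most 2 mm of play (all of step 1 and value of joint jaw above 0.088 m and y of pipe in the frame of bed below 0.047 m), for 0.2 s.
3. the clamp nut is tight (0.85 rad or more) with the pipe still held (all of step 2 and value of joint nut above 0.85 rad), for 0.2 s.
At the end, for the whole second after the job is handed in: The pipe is seated in the V-groove (within 3 mm sideways, 2.5 mm in height, 0.05 rad), against the end stop with the jaw up against it (jaw at 0.088 m or more: at most 2 mm of play), the clamp nut at 0.85 rad or more, everything released and at rest (all of step 3 and contact force between the fingers and anything else below 0.3 N and linear speed of pipe below 0.01 m/s); the robot touches nothing.
It fails at once if the pliers are shoved more than 30 mm (distance of pliers from where it was at the start of the episode above 0.03 m).
It also fails if it takes over 62 s, if anything falls off the work surface, if the arm or the gripper's body presses on something with over 40 N, if the wrist force passes 120 N, or if a joint passes its speed limit or range.

## Working session

There is one attempt and no reset: what is moved stays moved. The work goes in short steps, Python scripts to look and compute and a tool call to move; the robot and the scene stay as the last step left them, time stands still between calls to the robot, and variables do not carry over. Pictures are saved under pics/ and viewed, about 8 in all and at most 12, crops included, and the job is handed in when it is done.

Besides the shell and the picture viewer there is one more tool, called as name(argument=value, ...), one argument or row to a line, values as JSON. move_arm: Moves the arm, as the interface text tells. Its arguments: {"type":"object","properties":{"deltas":{"type":"array"},"grip_force":{"type":"number"}},"required":["deltas"]}

```bash
mkdir -p pics; cat > h.py <<'E'
import numpy as np, cv2
from station import manip
def snap(n,f):
    im=manip.camera(n); cv2.imwrite('pics/'+f,im); return im
def P(n):
    p=manip.camera_params(n); R=cv2.Rodrigues(np.array(p['rvec'],float))[0]; return p,R,np.array(p['tvec'],float).ravel()
def ray(n,u,v):
    p,R,t=P(n); K=np.array([[p['fx'],0,p['cx']],[0,p['fy'],p['cy']],[0,0,1.]])
    d=np.array([(u-p['cx'])/p['fx'],(v-p['cy'])/p['fy']]); s=d.copy()
    for _ in range(30): s=d/(1+p['k1']*(s@s))
    w=R.T@np.array([s[0],s[1],1]); return -R.T@t,w/np.linalg.norm(w)
def atz(n,u,v,z):
    c,w=ray(n,u,v); return c+w*(z-c[2])/w[2]
def proj(n,X):
    p,R,t=P(n); c=R@np.array(X,float)+t; s=c[:2]/c[2]; s=s*(1+p['k1']*(s@s)); return np.array([p['fx']*s[0]+p['cx'],p['fy']*s[1]+p['cy']])
def tri(n1,a,n2,b):
    c1,w1=ray(n1,*a); c2,w2=ray(n2,*b)
    A=np.stack([w1,-w2],1); l=np.linalg.lstsq(A,c2-c1,rcond=None)[0]
    p,q=c1+l[0]*w1,c2+l[1]*w2; return (p+q)/2,np.linalg.norm(p-q)
E
python3 - <<'E'
from h import *
snap('scene','s0.png');snap('top','t0.png')
for n in('scene','top'):
    p,R,t=P(n);print(n,-R.T@t,R[2],p['fx'],p['k1'])
o=manip.get_obs();print(o['tool_rot'],o['tcp_pos'],manip.grip_point_offset,o['time'])
E
```

```text
scene [ 0.06523973 -1.30277644  0.7596065 ] [ 0.32726252  0.73007501 -0.59990809] 446.37910698684095 -0.09966552971558346
top [ 0.34954558 -0.45978516  1.29797362] [ 0.0854208  -0.00241681 -0.99634203] 523.84924296457 -0.06002393327444718
[[-9.71653186e-01 -2.36410231e-01 -5.37434164e-04]
 [-2.36410828e-01  9.71651385e-01  1.87251612e-03]
 [ 7.95166811e-05  1.94649151e-03 -9.99998102e-01]] [ 0.14773824 -0.60673835  0.22158068] -0.0187 0.1
```

View pics/s0.png

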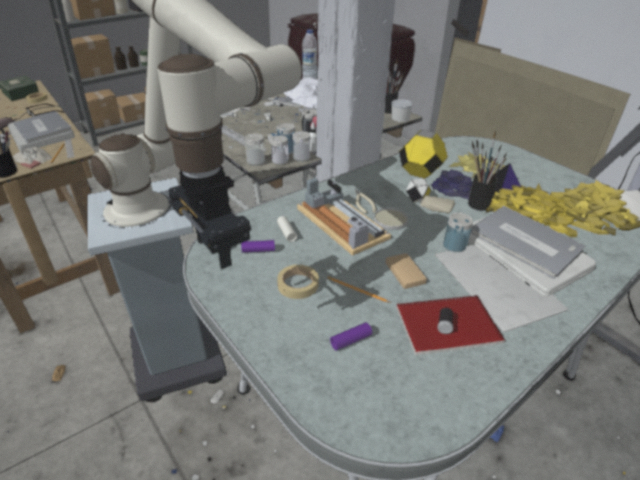

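View pics/t0.png

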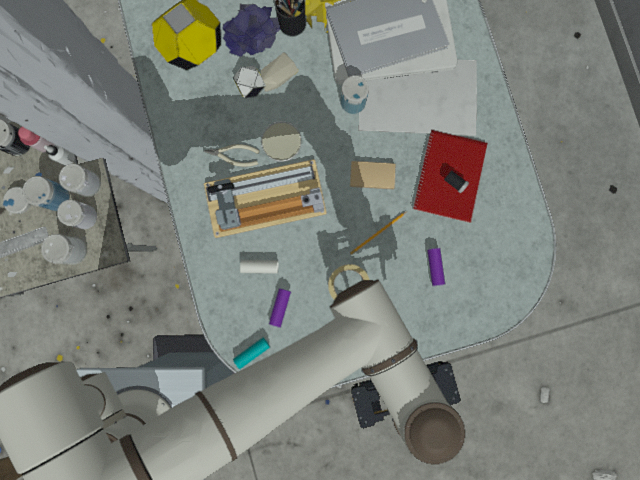

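The white pipe is at top (259,263) and scene (287,228). The fixture is at top (265,197) and scene (343,222). The look-alikes are purple at top (280,307) and (435,262), and turquoise at (252,352). Only the white one fits, so I'll check it in enlarged crops.

```bash
python3 - <<'E'
from h import *
t=cv2.imread('pics/t0.png')[130:290,190:340];s=cv2.imread('pics/s0.png')[170:260,265:415]
cv2.imwrite('pics/c0.png',np.hstack([cv2.resize(t,None,fx=3.75,fy=3.75,interpolation=2)]))
cv2.imwrite('pics/c1.png',cv2.resize(s,None,fx=5,fy=5,interpolation=2))
for u,v in[(259,263),(265,197),(211,183),(316,160),(325,212),(218,235)]:print(u,v,atz('top',u,v,0.018))
E
```

```text
259 263 [ 0.40548558 -0.30364359  0.018     ]
265 197 [ 0.56846514 -0.31883451  0.018     ]
211 183 [ 0.60557871 -0.18451808  0.018     ]
316 160 [ 0.65996047 -0.44599341  0.018     ]
325 212 [ 0.52911373 -0.46667293  0.018     ]
218 235 [ 0.4755826  -0.20274456  0.018     ]
```

View pics/c0.png

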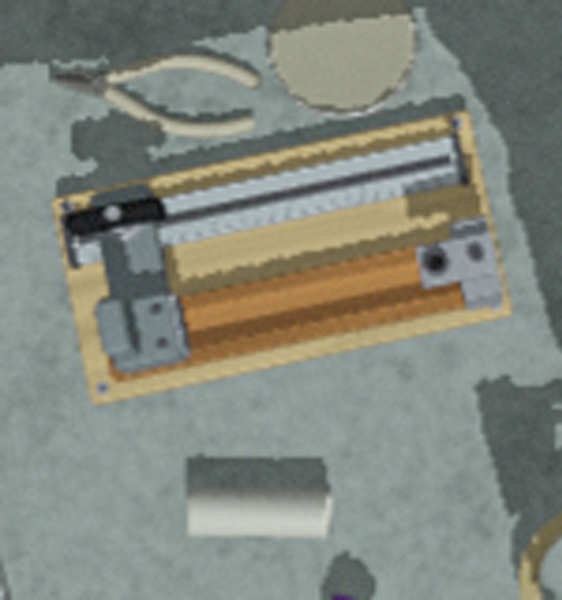

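View pics/c1.png

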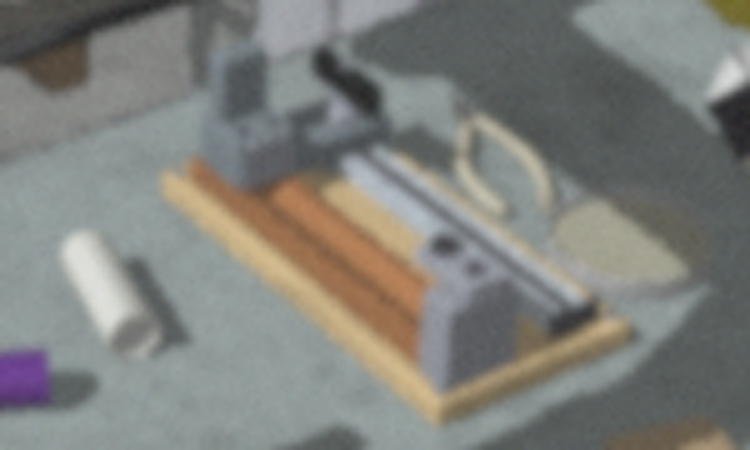

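White pipe confirmed: no look-alike colour and the right size, at crop (259,513) with its shadow on the far side. Groove is on the robot side, stop with the bush at the right (-y), jaw with grip at crop (115,333), and T-handle at crop (115,214). Pliers lie behind the fixture.

```bash
cat >> h.py <<'E'
from scipy.optimize import least_squares
def T(u,v):return np.array([190+u/3.75,130+v/3.75])
def S(u,v):return np.array([265+u/5,170+v/5])
def fw(q,p):
    c,s=np.cos(q[2]),np.sin(q[2]);return np.array([q[0]+c*p[0]-s*p[1],q[1]+s*p[0]+c*p[1],p[2]])
E
python3 - <<'E'
from h import *
cs=[(.072,.144,.018),(.072,-.14,.018),(-.068,-.14,.018),(-.068,.144,.018)]
pt=[T(55,202),T(465,113),T(508,312),T(97,402)]
ps={1:S(625,335),2:S(440,412),3:S(165,180)}
def f(q,b=True):
    r=[proj('top',fw(q,c))-p for c,p in zip(cs,pt)]
    if b: r+=[proj('scene',fw(q,cs[i]))-p for i,p in ps.items()]
    return np.concatenate(r)
for b in(True,False):
    r=least_squares(f,[.57,-.32,-.2],kwargs={'b':b});q=r.x;print(q,np.degrees(q[2]),f(q).round(1))
print('tri corner',tri('top',pt[2],'scene',ps[2]),tri('top',pt[1],'scene',ps[1]))
print('pipe R',tri('top',T(330,513),'scene',S(140,333)));print('pipe L',tri('top',T(188,513),'scene',S(82,252)))
print('pipe z16',atz('top',*T(330,513),.016),atz('top',*T(188,513),.016))
g,e=tri('top',T(115,333),'scene',S(240,52));print('grip',g,e)
n,e=tri('top',T(115,214),'scene',S(346,82));print('nut',n,e)
for w in(g,n,atz('top',*T(115,333),.113),atz('top',*T(115,214),.083)):
    c,s=np.cos(q[2]),np.sin(q[2]);d=w[:2]-q[:2];print('fixture frame',c*d[0]+s*d[1],-s*d[0]+c*d[1],w)
E
```

```text
[ 0.56395311 -0.32292838  0.20054333] 11.490286541209645 [-0.5 -0.9  1.9 -1.1  2.4  0.3 -0.9  0.7  0.8 -2.4 -1.  -0.9 -2.2 -1.7]
[ 0.56344168 -0.32110493  0.20371106] 11.671784048262543 [-1.3 -0.4  1.  -1.   1.7  0.4 -1.5  1.   0.4 -2.8 -1.3 -1.3 -2.6 -1.9]
tri corner (array([ 0.52906262, -0.46859955,  0.00969098]), np.float64(0.003877140556602895)) (array([ 0.66314726, -0.44109723,  0.0060487 ]), np.float64(0.0012164564663623362))
pipe R (array([ 0.39840724, -0.35113236,  0.01872647]), np.float64(0.005941386189752581))
pipe L (array([ 0.39820966, -0.25725167,  0.01431784]), np.float64(0.0027876447234577166))
pipe z16 [ 0.39569972 -0.34992224  0.016     ] [ 0.39682525 -0.25707663  0.016     ]
grip [ 0.50739082 -0.22891386  0.11158168] 0.008290562717099
nut [ 0.58594318 -0.21913994  0.06953891] 0.0018219592347037945
fixture frame -0.03624114764414861 0.10162416688976071 [ 0.50739082 -0.22891386  0.11158168]
fixture frame 0.04266426238278667 0.09530444807501091 [ 0.58594318 -0.21913994  0.06953891]
fixture frame -0.03999979882455078 0.10358593238361667 [ 0.50331302 -0.22775306  0.113     ]
fixture frame 0.03882988062800883 0.09373305737718454 [ 0.58250599 -0.22145456  0.083     ]
```

```bash
cat >> h.py <<'E'
from scipy.spatial.transform import Rotation as Ro
Q=np.array([.5637,-.3222,.2022])
def delta(pos,yaw):
    o=manip.get_obs();R0=np.array(o['tool_rot']);a=np.radians(yaw)
    y=np.array([np.cos(a),np.sin(a),0]);z=np.array([0,0,-1.]);Rt=np.stack([np.cross(y,z),y,z],1)
    print('d mm',((R0.T@(np.array(pos)-o['tcp_pos']))*1e3).round(1),'rot',Ro.from_matrix(R0.T@Rt).as_rotvec(degrees=True).round(1),'t',o['time'],'tcp',np.round(o['tcp_pos'],4),'F',np.round(o['contact_force'],1),'gap',o['finger_gap'],'q',np.round(o['qpos'],0))
E
python3 -c "
from h import *
delta([.397,-.3035,.10],179.3)"
```

```text
d mm [-313.9  235.5  122. ] rot [  0.1   0.1 -75.6] t 0.1 tcp [ 0.1477 -0.6067  0.2216] F [0.7 0.7 0.3] gap 0.0871986419075866 q [-62.  22.   0.  -0. -68. -15.]
```

move_arm(
  deltas=[
    [0.087,[-0.04,0.03,0.01],[0,0,-10]],
    [0.087,[-0.08,0.06,0.02],[0,0,-20]],
    [0.087,[-0.12,0.09,0.03],[0,0,-30]],
    [0.087,[-0.16,0.12,0.045],[0,0,-40]],
    [0.087,[-0.2,0.15,0.06],[0,0,-50]],
    [0.087,[-0.24,0.18,0.08],[0,0,-60]],
    [0.087,[-0.28,0.21,0.1],[0,0,-70]],
    [0.087,[-0.314,0.2355,0.122],[0.1,0.1,-75.6]],
    [0.087,[-0.314,0.2355,0.122],[0.1,0.1,-75.6]],
    [0.087,[-0.314,0.2355,0.122],[0.1,0.1,-75.6]],
  ],
  grip_force=20,
)

```text
time: 1.35
tcp_pos: [0.397, -0.3035, 0.1]
tool_rot: [[-0.013, -1.0, -0.001], [-1.0, 0.013, -0.0], [0.0, 0.001, -1.0]]
contact_force: [0.4, 0.2, 0.6]
finger_gap: 0.087
```

```bash
python3 -c "
from h import *
delta([.397,-.3035,.006],179.3)
s=snap('scene','s1.png');t=snap('top','t1.png')
cv2.imwrite('pics/c2.png',np.hstack([cv2.resize(s[170:270,240:370],None,fx=3,fy=3,interpolation=2),cv2.resize(t[190:290,200:330],None,fx=3,fy=3,interpolation=2)]))"
```

```text
d mm [-0. -0. 94.] rot [ 0. -0. -0.] t 1.35 tcp [ 0.397  -0.3035  0.1   ] F [0.4 0.2 0.6] gap 0.08704695800638922 q [-19.  18. -26.   0. -46.  18.]
```

View pics/c2.png

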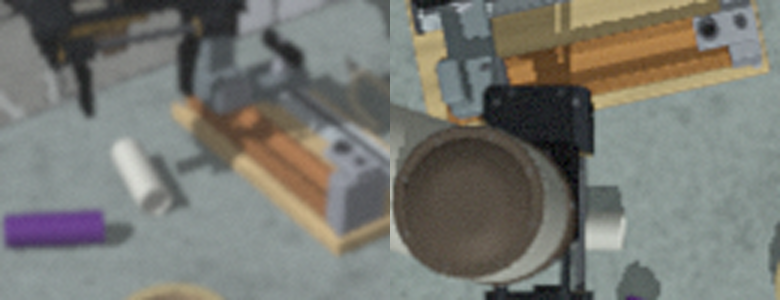

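Gripper straddles the pipe with clearance to the jaw and base, and the pipe (c2 at (140,175) left, (605,215) right) is unmoved. Descending and closing.

move_arm(
  deltas=[
    [0.087,[0,0,0.04],[0,0,0]],
    [0.087,[0,0,0.075],[0,0,0]],
    [0.087,[0,0,0.094],[0,0,0]],
    [0.087,[0,0,0.094],[0,0,0]],
    [0.02,[0,0,0.094],[0,0,0]],
    [0.02,[0,0,0.094],[0,0,0]],
    [0.02,[0,0,0.094],[0,0,0]],
    [0.02,[0,0,0.094],[0,0,0]],
    [0.02,[0,0,0.094],[0,0,0]],
    [0.02,[0,0,0.094],[0,0,0]],
  ],
  grip_force=20,
)

```text
time: 2.7
tcp_pos: [0.3969, -0.3042, 0.0064]
tool_rot: [[-0.014, -1.0, 0.0], [-1.0, 0.014, -0.001], [0.001, -0.0, -1.0]]
contact_force: [-0.8, 0.3, -0.8]
finger_gap: 0.0347
```

move_arm(
  deltas=[
    [0.02,[0,0,0],[0,0,0]],
    [0.02,[0,0,-0.02],[0,0,0]],
    [0.02,[0,0,-0.06],[0,0,0]],
    [0.02,[0,0,-0.104],[0,0,0]],
    [0.02,[0,0,-0.104],[0,0,0]],
  ],
)

```text
time: 3.32
tcp_pos: [0.3992, -0.3051, 0.1139]
tool_rot: [[-0.013, -1.0, 0.008], [-1.0, 0.013, -0.004], [0.004, -0.008, -1.0]]
contact_force: [-0.7, 0.5, -0.2]
finger_gap: 0.0314
```

```bash
python3 -c "
from h import *
yw=np.degrees(Q[2])+180
print('place',fw(Q,(-.036,.0,.12)))
delta(fw(Q,(-.036,.0,.12)),yw)
s=snap('scene','s2.png')
cv2.imwrite('pics/c3.png',cv2.resize(s[140:270,220:400],None,fx=4,fy=4,interpolation=2))"
```

```text
place [ 0.52843342 -0.3294297   0.12      ]
d mm [  22.6 -129.6   -5. ] rot [ -0.4  -0.3 -12.4] t 3.325 tcp [ 0.3992 -0.3051  0.1139] F [-0.7  0.5 -0.2] gap 0.031398874369772824 q [-19.  16. -26.   0. -47.  18.]
```

View pics/c3.png

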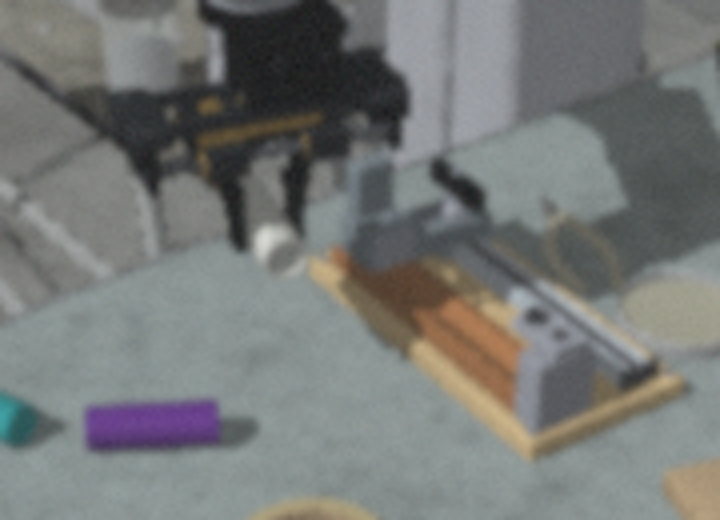

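```bash
python3 -c "
from h import *
for z in(.124,.118,.113):print(proj('scene',[.399,-.35,z]))
print(proj('scene',[.399+.02,-.305,.114]),proj('scene',[.399-.02,-.305,.114]))"
```

```text
[291.13137985 204.47574805]
[291.18221052 206.38205424]
[291.22442687 207.96214624]
[292.41001639 198.02944209] [278.67295765 200.86772791]
```

move_arm(
  deltas=[
    [0.02,[0.005,-0.025,-0.005],[-0.2,-0.2,-4]],
    [0.02,[0.011,-0.065,-0.005],[-0.4,-0.3,-8]],
    [0.02,[0.017,-0.105,-0.005],[-0.4,-0.3,-12.4]],
    [0.02,[0.0226,-0.1296,-0.005],[-0.4,-0.3,-12.4]],
    [0.02,[0.0226,-0.1296,0.02],[-0.4,-0.3,-12.4]],
    [0.02,[0.0226,-0.1296,0.05],[-0.4,-0.3,-12.4]],
    [0.02,[0.0226,-0.1296,0.056],[-0.4,-0.3,-12.4]],
    [0.02,[0.0226,-0.1296,0.056],[-0.4,-0.3,-12.4]],
  ],
)

```text
time: 4.38
tcp_pos: [0.5266, -0.3288, 0.0554]
tool_rot: [[0.201, -0.98, -0.006], [-0.98, -0.201, 0.003], [-0.004, 0.005, -1.0]]
contact_force: [0.4, -0.9, 0.1]
finger_gap: 0.0315
```

```bash
python3 -c "
from h import *
yw=np.degrees(Q[2])+180
delta(fw(Q,(-.036,.0,.0365)),yw)
s=snap('scene','s3.png')
cv2.imwrite('pics/c4.png',cv2.resize(s[150:260,270:420],None,fx=5,fy=5,interpolation=2))"
```

```text
d mm [ 1.1 -1.7 18.9] rot [0.3 0.2 0. ] t 4.375 tcp [ 0.5266 -0.3288  0.0554] F [ 0.4 -0.9  0.1] gap 0.03150062640602075 q [-17.  31. -11.  -0. -48.  29.]
```

View pics/c4.png

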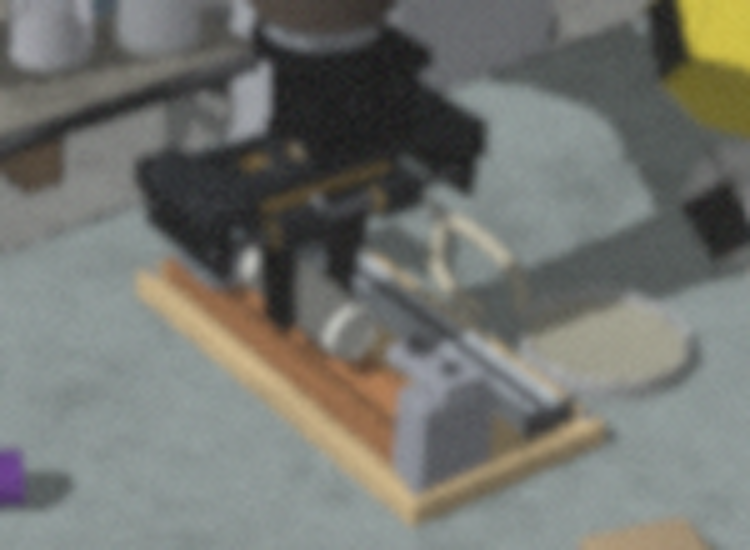

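Pipe hangs over the groove, aligned, its end (350,335) short of the bush (440,350). Lowering.

move_arm(
  deltas=[
    [0.02,[0.001,-0.0015,0.009],[0.3,0.2,0]],
    [0.02,[0.001,-0.0015,0.0155],[0.3,0.2,0]],
    [0.02,[0.001,-0.0015,0.0185],[0.3,0.2,0]],
    [0.02,[0.001,-0.0015,0.0185],[0.3,0.2,0]],
    [0.02,[0.001,-0.0015,0.0185],[0.3,0.2,0]],
  ],
)

```text
time: 5.05
tcp_pos: [0.5291, -0.3297, 0.0382]
tool_rot: [[0.201, -0.98, 0.003], [-0.98, -0.201, -0.0], [0.001, -0.003, -1.0]]
contact_force: [0.5, 0.5, -0.2]
finger_gap: 0.031
```

move_arm(
  deltas=[
    [0.02,[0,0,0.0015],[0,0,0]],
    [0.02,[0,0,0.003],[0,0,0]],
    [0.02,[0,0,0.003],[0,0,0]],
  ],
)

```text
time: 5.42
tcp_pos: [0.5296, -0.3298, 0.0358]
tool_rot: [[0.202, -0.979, 0.004], [-0.979, -0.202, -0.001], [0.001, -0.003, -1.0]]
contact_force: [-0.6, 0.9, 3.1]
finger_gap: 0.0311
```

Contact at z ≈ 0.036, as expected. Opening slightly and rising.

move_arm(
  deltas=[
    [0.045,[0,0,0],[0,0,0]],
    [0.055,[0,0,0],[0,0,0]],
    [0.055,[0,0,0],[0,0,0]],
    [0.055,[0,0,0],[0,0,0]],
    [0.055,[0,0,-0.03],[0,0,0]],
    [0.055,[0,0,-0.08],[0,0,0]],
    [0.055,[0,0,-0.13],[0,0,0]],
    [0.055,[0,0,-0.13],[0,0,0]],
  ],
)

```text
time: 6.42
tcp_pos: [0.5318, -0.331, 0.1712]
tool_rot: [[0.202, -0.979, 0.014], [-0.979, -0.202, -0.005], [0.008, -0.012, -1.0]]
contact_force: [1.5, -0.6, -0.6]
finger_gap: 0.0549
```

```bash
python3 -c "
from h import *
yw=np.degrees(Q[2])+90
delta(fw(Q,(-.036,.102,.166)),yw)
s=snap('scene','s4.png')
cv2.imwrite('pics/c5.png',cv2.resize(s[150:260,270:420],None,fx=5,fy=5,interpolation=2))"
```

```text
d mm [-104.2    2.9    4.4] rot [-0.9  0.2 90.1] t 6.425 tcp [ 0.5318 -0.331   0.1712] F [ 1.5 -0.6 -0.6] gap 0.054940418637850874 q [-17.  24.  -4.   0. -61.  29.]
```

View pics/c5.png

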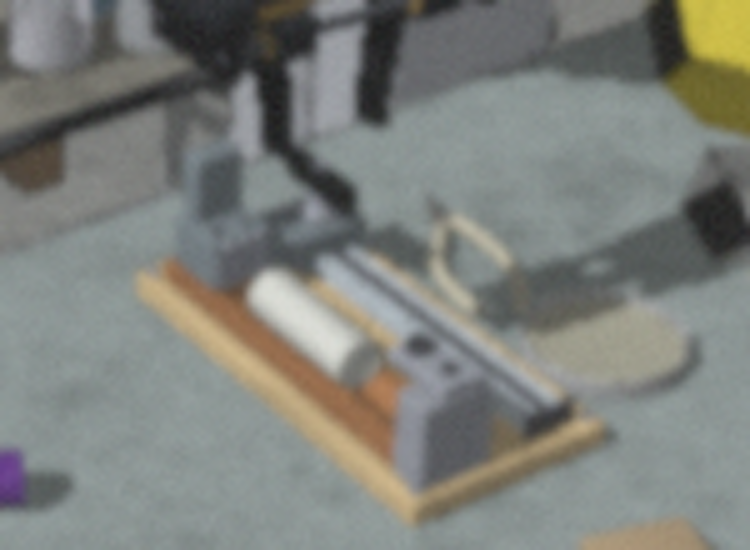

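Pipe rests in the groove (250..380, 270..385), jaw not touched. Next: jaw grip.

move_arm(
  deltas=[
    [0.055,[-0.02,0.001,0.001],[-0.1,0,10]],
    [0.055,[-0.04,0.001,0.002],[-0.2,0,20]],
    [0.055,[-0.06,0.002,0.003],[-0.3,0,30]],
    [0.055,[-0.08,0.002,0.004],[-0.4,0,40]],
    [0.055,[-0.104,0.003,0.004],[-0.5,0.1,50]],
    [0.055,[-0.104,0.003,0.004],[-0.6,0.1,60]],
    [0.055,[-0.104,0.003,0.004],[-0.7,0.2,70]],
    [0.055,[-0.104,0.003,0.004],[-0.8,0.2,80]],
    [0.055,[-0.104,0.003,0.004],[-0.9,0.2,90]],
    [0.055,[-0.104,0.003,0.004],[-0.9,0.2,90]],
    [0.055,[-0.104,0.003,0.004],[-0.9,0.2,90]],
  ],
)

```text
time: 7.85
tcp_pos: [0.5057, -0.2287, 0.1629]
tool_rot: [[-0.979, -0.204, -0.007], [-0.204, 0.979, 0.004], [0.006, 0.005, -1.0]]
contact_force: [-0.1, -0.1, -0.1]
finger_gap: 0.0549
```

```bash
python3 -c "
from h import *
yw=np.degrees(Q[2])+90
delta(fw(Q,(-.036,.103,.079)),yw)
s=snap('scene','s5.png');t=snap('top','t5.png')
cv2.imwrite('pics/c6.png',np.hstack([cv2.resize(s[130:240,260:370],None,fx=3.6,fy=3.6,interpolation=2),cv2.resize(t[140:250,190:300],None,fx=3.6,fy=3.6,interpolation=2)]))"
```

```text
d mm [-2.5 -0.7 83.9] rot [ 0.3 -0.3  0.2] t 7.85 tcp [ 0.5057 -0.2287  0.1629] F [-0.1 -0.1 -0.1] gap 0.05494400794268353 q [ -8.  18. -14.  -0. -58. -70.]
```

View pics/c6.png

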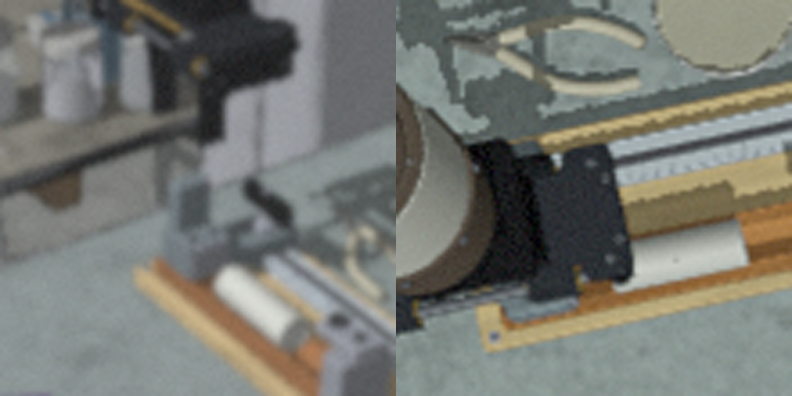

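The gripper stands over the jaw grip (crop (190,200)). Descending and closing on it.

move_arm(
  deltas=[
    [0.055,[-0.0025,-0.0007,0.03],[0.3,-0.3,0.2]],
    [0.055,[-0.0025,-0.0007,0.06],[0.3,-0.3,0.2]],
    [0.055,[-0.0025,-0.0007,0.08],[0.3,-0.3,0.2]],
    [0.055,[-0.0025,-0.0007,0.084],[0.3,-0.3,0.2]],
    [0.01,[-0.0025,-0.0007,0.084],[0.3,-0.3,0.2]],
    [0.01,[-0.0025,-0.0007,0.084],[0.3,-0.3,0.2]],
    [0.01,[-0.0025,-0.0007,0.084],[0.3,-0.3,0.2]],
    [0.01,[-0.0025,-0.0007,0.084],[0.3,-0.3,0.2]],
    [0.01,[-0.0025,-0.0007,0.084],[0.3,-0.3,0.2]],
  ],
  grip_force=15,
)

```text
time: 9.07
tcp_pos: [0.5082, -0.2283, 0.0798]
tool_rot: [[-0.98, -0.2, 0.001], [-0.2, 0.98, -0.0], [-0.001, -0.001, -1.0]]
contact_force: [-0.4, 2.9, 2.4]
finger_gap: 0.0177
```

```bash
python3 -c "
from h import *
yw=np.degrees(Q[2])+90
delta(fw(Q,(-.036,.015,.079)),yw)"
```

```text
d mm [  0.4 -88.1   0.8] rot [-0.   0.  -0.1] t 9.075 tcp [ 0.5082 -0.2283  0.0798] F [-0.4  2.9  2.4] gap 0.017700779496820012 q [ -8.  24. -20.   0. -46. -71.]
```

move_arm(
  deltas=[
    [0.01,[0,-0.007,0],[0,0,0]],
    [0.01,[0,-0.014,0],[0,0,0]],
    [0.01,[0,-0.021,0],[0,0,0]],
    [0.01,[0,-0.027,0],[0,0,0]],
    [0.01,[0,-0.033,0],[0,0,0]],
    [0.01,[0,-0.039,0],[0,0,0]],
    [0.01,[0,-0.045,0],[0,0,0]],
    [0.01,[0,-0.051,0],[0,0,0]],
    [0.01,[0,-0.057,0],[0,0,0]],
    [0.01,[0,-0.063,0],[0,0,0]],
    [0.01,[0,-0.069,0],[0,0,0]],
    [0.01,[0,-0.075,0],[0,0,0]],
  ],
)

```text
time: 10.58
tcp_pos: [0.5232, -0.3022, 0.0798]
tool_rot: [[-0.98, -0.2, 0.001], [-0.2, 0.98, -0.0], [-0.001, -0.001, -1.0]]
contact_force: [-0.2, 4.0, 3.0]
finger_gap: 0.0178
```

move_arm(
  deltas=[
    [0.01,[0,-0.003,0],[0,0,0]],
    [0.01,[0,-0.006,0],[0,0,0]],
    [0.01,[0,-0.009,0],[0,0,0]],
    [0.01,[0,-0.011,0],[0,0,0]],
    [0.01,[0,-0.011,0],[0,0,0]],
  ],
)

```text
time: 11.2
tcp_pos: [0.5254, -0.3128, 0.0798]
tool_rot: [[-0.98, -0.2, 0.0], [-0.2, 0.98, -0.0], [-0.0, -0.0, -1.0]]
contact_force: [-0.8, 3.8, 2.1]
finger_gap: 0.0178
```

move_arm(
  deltas=[
    [0.01,[0,-0.001,0],[0,0,0]],
    [0.01,[0,-0.002,0],[0,0,0]],
    [0.01,[0,-0.003,0],[0,0,0]],
    [0.01,[0,-0.003,0],[0,0,0]],
  ],
)

```text
time: 11.7
tcp_pos: [0.5253, -0.3129, 0.0798]
tool_rot: [[-0.98, -0.2, -0.001], [-0.2, 0.98, 0.004], [0.001, 0.004, -1.0]]
contact_force: [-2.8, 13.4, 6.8]
finger_gap: 0.0179
```

```bash
python3 -c "
from h import *
s=snap('scene','s6.png')
o=manip.get_obs();c,n=np.cos(Q[2]),np.sin(Q[2]);d=np.array(o['tcp_pos'])[:2]-Q[:2];print('grip in fixture',c*d[0]+n*d[1],-n*d[0]+c*d[1],'nominal home -0.036 0.015')
cv2.imwrite('pics/c7.png',cv2.resize(s[160:250,290:420],None,fx=6,fy=6,interpolation=2))"
```

```text
grip in fixture -0.03573575806279154 0.016865464378997847 nominal home -0.036 0.015
```

View pics/c7.png

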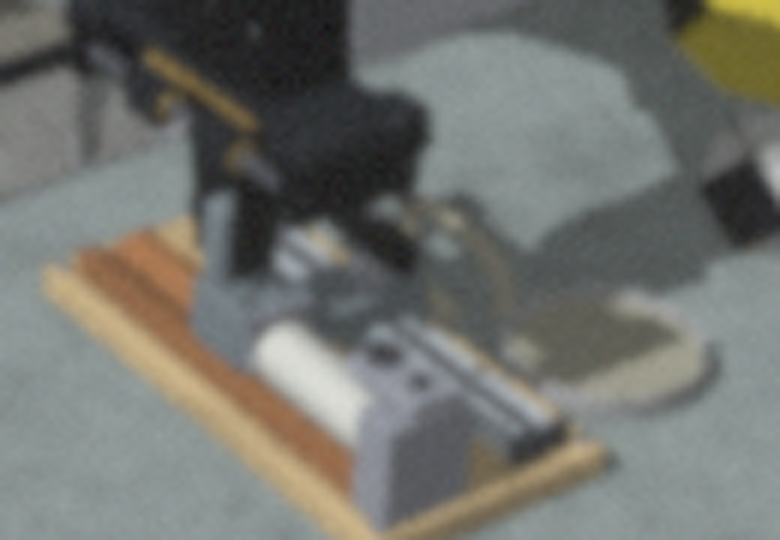

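Pipe is under the bush between jaw and stop with no visible gap; the jaw stalled at 13 N. Relaxing, opening, rising.

move_arm(
  deltas=[
    [0.01,[0,0,0],[0,0,0]],
    [0.055,[0,0,0],[0,0,0]],
    [0.055,[0,0,0],[0,0,0]],
    [0.055,[0,0,0],[0,0,0]],
    [0.055,[0,0,0],[0,0,0]],
    [0.055,[0,0,-0.03],[0,0,0]],
    [0.055,[0,0,-0.07],[0,0,0]],
    [0.055,[0,0,-0.08],[0,0,0]],
    [0.055,[0,0,-0.08],[0,0,0]],
  ],
)

```text
time: 12.88
tcp_pos: [0.5256, -0.3131, 0.1602]
tool_rot: [[-0.98, -0.199, -0.0], [-0.199, 0.98, 0.004], [-0.001, 0.004, -1.0]]
contact_force: [0.2, 0.7, -0.5]
finger_gap: 0.0547
```

```bash
python3 -c "
from h import *
yw=np.degrees(Q[2])+180-3
delta(fw(Q,(.0383,.0069,.155)),yw)"
```

```text
d mm [-73.9  -9.6   5.2] rot [  0.1   0.2 -87.1] t 12.875 tcp [ 0.5256 -0.3131  0.1602] F [ 0.2  0.7 -0.5] gap 0.05465300313840101 q [-16.  24.  -6.  -0. -60. -63.]
```

move_arm(
  deltas=[
    [0.05,[-0.02,-0.003,0],[0,0,-10]],
    [0.045,[-0.04,-0.006,0],[0,0,-20]],
    [0.045,[-0.06,-0.009,0],[0,0,-30]],
    [0.045,[-0.074,-0.0096,0],[0,0.1,-40]],
    [0.045,[-0.074,-0.0096,0],[0,0.1,-50]],
    [0.045,[-0.074,-0.0096,0],[0,0.1,-60]],
    [0.045,[-0.074,-0.0096,0],[0,0.1,-70]],
    [0.045,[-0.074,-0.0096,0],[0,0.2,-80]],
    [0.045,[-0.074,-0.0096,0],[0.1,0.2,-87]],
    [0.045,[-0.074,-0.0096,0],[0.1,0.2,-87]],
    [0.045,[-0.074,-0.0096,0],[0.1,0.2,-87]],
  ],
)

```text
time: 14.25
tcp_pos: [0.5995, -0.3076, 0.159]
tool_rot: [[0.146, -0.989, -0.002], [-0.989, -0.146, 0.001], [-0.001, 0.002, -1.0]]
contact_force: [-0.2, -0.4, 0.4]
finger_gap: 0.0451
```

```bash
python3 -c "
from h import *
yw=np.degrees(Q[2])+180-3
delta(fw(Q,(.0383,.0069,.060)),yw)
s=snap('scene','s7.png')
for z in (.06,.083):print(proj('scene',fw(Q,(.0383,.0069,z))))
cv2.imwrite('pics/c8.png',cv2.resize(s[150:250,290:420],None,fx=6,fy=6,interpolation=2))"
```

```text
d mm [ 0.3 -0.5 99. ] rot [ 0.1  0.1 -0.2] t 14.25 tcp [ 0.5995 -0.3076  0.159 ] F [-0.2 -0.4  0.4] gap 0.04513980799935818 q [-13.  29.   3.  -0. -64.  22.]
[350.48533075 202.32788273]
[350.91849497 195.65973834]
```

View pics/c8.png

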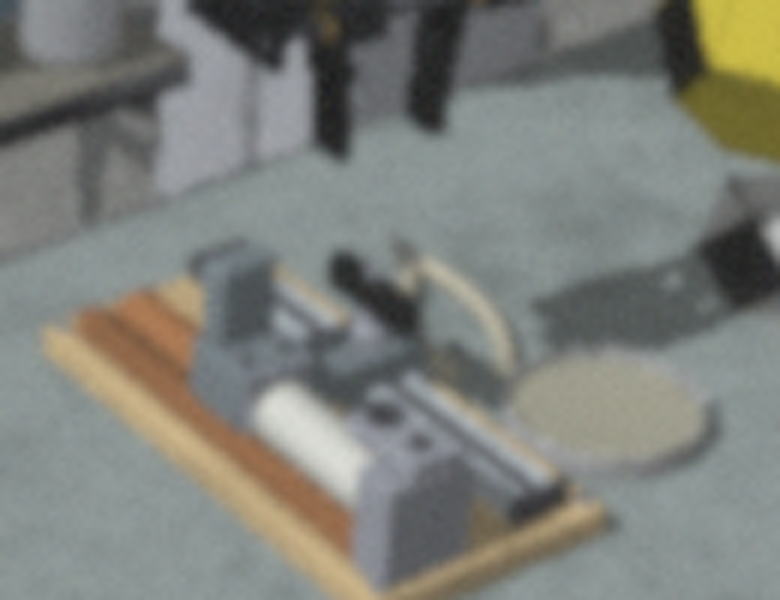

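The jaw stayed against the pipe; T-handle at (375,290) lies midway below the fingers ((330,150),(430,128)). Descending.

move_arm(
  deltas=[
    [0.045,[0,0,0.035],[0,0,0]],
    [0.045,[0,0,0.07],[0,0,0]],
    [0.045,[0,0,0.092],[0,0,0]],
    [0.045,[0,0,0.099],[0,0,0]],
    [0.045,[0,0,0.099],[0,0,0]],
    [0.005,[0,0,0.099],[0,0,0]],
    [0.005,[0,0,0.099],[0,0,0]],
    [0.005,[0,0,0.099],[0,0,0]],
    [0.005,[0,0,0.099],[0,0,0]],
    [0.005,[0,0,0.099],[0,0,0]],
  ],
  grip_force=25,
)

```text
time: 15.55
tcp_pos: [0.602, -0.3075, 0.0611]
tool_rot: [[0.147, -0.989, 0.004], [-0.989, -0.147, -0.0], [0.001, -0.004, -1.0]]
contact_force: [5.5, 2.0, -1.2]
finger_gap: 0.0143
```

move_arm(
  deltas=[
    [0.005,[0,0,0],[0,0,5]],
    [0.005,[0,0,0],[0,0,11]],
    [0.005,[0,0,0],[0,0,17]],
    [0.005,[0,0,0],[0,0,23]],
    [0.005,[0,0,0],[0,0,29]],
    [0.005,[0,0,0],[0,0,35]],
    [0.005,[0,0,0],[0,0,41]],
    [0.005,[0,0,0],[0,0,47]],
    [0.005,[0,0,0],[0,0,53]],
    [0.005,[0,0,0],[0,0,59]],
    [0.005,[0,0,0],[0,0,65]],
    [0.005,[0,0,0],[0,0,65]],
  ],
)

```text
time: 17.05
tcp_pos: [0.602, -0.3074, 0.0611]
tool_rot: [[-0.833, -0.553, 0.004], [-0.553, 0.833, -0.0], [-0.003, -0.002, -1.0]]
contact_force: [1.0, -0.3, -0.6]
finger_gap: 0.0147
```

```bash
python3 -c "
from h import *
o=manip.get_obs();R=np.array(o['tool_rot']);y=np.degrees(np.arctan2(R[1,1],R[0,1]))%360;print('yaw',y,'nut~',np.radians(np.degrees(Q[2])+180-y),o['ft_torque'],o['contact_force'],o['qpos'])"
```

```text
yaw 123.5400080195439 nut~ 1.187612755708553 [ 0.22096149 -0.38654533  0.02100999] [ 1.03660009 -0.25824529 -0.63651369] [-1.33892494e+01  3.47063024e+01 -2.88975072e+00 -3.83520224e-02
 -5.22001066e+01 -4.30471098e+01]
```

move_arm(
  deltas=[
    [0.045,[0,0,0],[0,0,0]],
    [0.045,[0,0,0],[0,0,0]],
    [0.045,[0,0,0],[0,0,0]],
    [0.045,[0,0,0],[0,0,0]],
    [0.045,[0,0,-0.03],[0,0,0]],
    [0.045,[0,0,-0.08],[0,0,0]],
    [0.045,[0,0,-0.14],[0,0,0]],
    [0.045,[-0.06,0.08,-0.16],[0,0,0]],
    [0.045,[-0.06,0.14,-0.16],[0,0,0]],
    [0.045,[-0.06,0.2,-0.16],[0,0,0]],
    [0.045,[-0.06,0.2,-0.16],[0,0,0]],
  ],
)

```text
time: 18.42
tcp_pos: [0.5394, -0.1053, 0.2215]
tool_rot: [[-0.832, -0.555, 0.004], [-0.555, 0.832, 0.0], [-0.003, -0.002, -1.0]]
contact_force: [-0.4, 0.4, 0.1]
finger_gap: 0.0452
```

```bash
python3 -c "
from h import *
s=snap('scene','s8.png');t=snap('top','t8.png')
print(manip.get_obs()['contact_force'])
cv2.imwrite('pics/c9.png',np.hstack([cv2.resize(s[160:250,290:400],None,fx=3.6,fy=3.6,interpolation=2),cv2.resize(t[150:240,210:320],None,fx=3.6,fy=3.6,interpolation=2)]))"
```

```text
[ 0.01277665 -0.22881885  0.43831971]
```

View pics/c9.png

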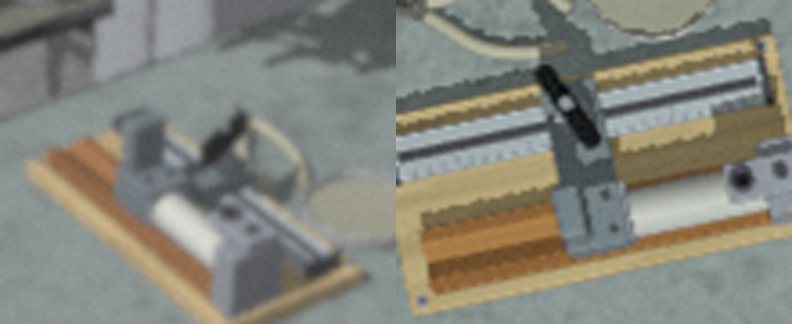

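The picture shows the pipe between jaw and bush, the T-handle turned to cross the rail ((543,72) to (598,142)), and the pliers' handles unmoved. Measuring the bar angle and plier shift numerically from saved images.

```bash
python3 - <<'E'
from h import *
def bar(f,u0,v0,u1,v1):
    im=cv2.imread('pics/'+f)[v0:v1,u0:u1].max(2);m=(im<45).astype(np.uint8)
    n,l,st,c=cv2.connectedComponentsWithStats(m);k=1+st[1:,4].argmax()
    ys,xs=np.where(l==k);W=np.array([atz('top',x+u0,y+v0,.083)[:2] for x,y in zip(xs,ys)])
    C=W.mean(0);w,V=np.linalg.eigh(np.cov((W-C).T));d=V[:,1];a=np.degrees(np.arctan2(d[1],d[0]))
    e=np.ptp((W-C)@V,axis=0);fix=np.degrees(Q[2])+90
    print(f,len(xs),'C',C,'size',e,'nut deg',(fix-a+90)%180-90, 'rad',np.radians((fix-a+90)%180-90))
bar('t0.png',203,178,236,196)
bar('t8.png',245,163,280,195)
# pliers shift between frames (pale handles)
a=cv2.imread('pics/t0.png')[138:170,195:262];b=cv2.imread('pics/t8.png')[138:170,195:262]
print(cv2.phaseCorrelate(np.float32(a[...,1]),np.float32(b[...,1])))
E
```

```text
t0.png 127 C [ 0.58187301 -0.22058442] size [0.01479695 0.06163021] nut deg 2.037568208763787 rad 0.03556227397689126
t8.png 56 C [ 0.58658362 -0.31772085] size [0.01148243 0.02722194] nut deg 66.70166911750675 rad 1.1641637426763134
((-0.0015569033989635273, -0.7195306341423411), 0.538184180131389)
```

```bash
python3 - <<'E'
from h import *
im=cv2.imread('pics/t8.png')[163:195,245:280].max(2)
for th in(35,45,55):
    m=(im<th).astype(np.uint8);n,l,st,c=cv2.connectedComponentsWithStats(m);print(th,[(s[4],s[:4].tolist()) for s in st[1:] if s[4]>8])
    ok=[k for k in range(1,n) if st[k,4]>8]
    ys,xs=np.where(np.isin(l,ok));W=np.array([atz('top',x+245,y+163,.083)[:2] for x,y in zip(xs,ys)])
    C=W.mean(0);w,V=np.linalg.eigh(np.cov((W-C).T));d=V[:,1];a=np.degrees(np.arctan2(d[1],d[0]))
    print(C,np.ptp((W-C)@V,axis=0),np.radians((np.degrees(Q[2])+90-a+90)%180-90))
print('\n'.join(''.join('#' if p<45 else '+' if p<60 else '.' for p in r) for r in im))
E
```

```text
35 [(np.int32(39), [4, 5, 9, 10]), (np.int32(47), [12, 16, 9, 11])]
[ 0.60021134 -0.30834356] [0.01122702 0.06047658] 1.1583892928598927
45 [(np.int32(47), [4, 5, 9, 10]), (np.int32(56), [12, 16, 10, 12])]
[ 0.60019408 -0.30831304] [0.0117765  0.06246082] 1.1679519579693405
55 [(np.int32(53), [4, 5, 9, 11]), (np.int32(60), [11, 16, 11, 12])]
[ 0.60080163 -0.30779645] [0.01260159 0.06244771] 1.1638247526619223
...................................
...................................
...................................
...................................
...................................
.....###...........................
....+####..........................
...+#####+.........................
....######.........................
....+#####+........................
.....+######.......................
......#######......................
.......######+.....................
........###..+.....................
........##....+....................
.........+.........................
...............#...................
..............##+..................
...........+#####+.................
............######.................
.............######................
.............#######...............
..............######...............
..............+######..............
...............+#####..............
................######.............
.................####..............
..................##...............
...................................
...................................
...................................
...................................
```

move_arm(
  deltas=[
    [0.045,[0,0,0],[0,0,0]],
    [0.045,[0,0,0],[0,0,0]],
    [0.045,[0,0,0],[0,0,0]],
    [0.045,[0,0,0],[0,0,0]],
    [0.045,[0,0,0],[0,0,0]],
    [0.045,[0,0,0],[0,0,0]],
    [0.045,[0,0,0],[0,0,0]],
    [0.045,[0,0,0],[0,0,0]],
  ],
)

```text
time: 19.52
tcp_pos: [0.5398, -0.1054, 0.2218]
tool_rot: [[-0.831, -0.556, 0.005], [-0.556, 0.831, 0.0], [-0.004, -0.002, -1.0]]
contact_force: [0.8, -0.1, -0.1]
finger_gap: 0.045
```

```bash
python3 - <<'E'
from h import *
T9=snap('top','t9.png'); im=T9[163:195,245:280].max(2)
m=(im<45).astype(np.uint8);n,l,st,c=cv2.connectedComponentsWithStats(m);ok=[k for k in range(1,n) if st[k,4]>8]
ys,xs=np.where(np.isin(l,ok));W=np.array([atz('top',x+245,y+163,.083)[:2] for x,y in zip(xs,ys)])
C=W.mean(0);w,V=np.linalg.eigh(np.cov((W-C).T));d=V[:,1];a=np.degrees(np.arctan2(d[1],d[0]))
print(C,np.radians((np.degrees(Q[2])+90-a+90)%180-90),manip.get_obs()['time'])
# brightness profile along the pipe's top line (z=.0605) in fixture y
y=np.arange(-.12,.06,.003)
for yy in y:
    u,v=proj('top',fw(Q,(-.036,yy,.0605)));p=cv2.getRectSubPix(T9,(3,3),(float(u),float(v))).mean((0,1));print(round(yy*1e3),p.astype(int).tolist(),end=' ')
E
```

```text
[ 0.60023897 -0.30816299] 1.1710899036888534 19.575
-120 [143, 138, 132] -117 [150, 145, 139] -114 [155, 150, 143] -111 [156, 150, 144] -108 [155, 149, 143] -105 [151, 145, 139] -102 [135, 131, 125] -99 [112, 107, 103] -96 [94, 89, 86] -93 [97, 93, 89] -90 [116, 112, 107] -87 [138, 134, 129] -84 [157, 158, 153] -81 [172, 178, 173] -78 [180, 187, 183] -75 [181, 188, 184] -72 [181, 189, 184] -69 [181, 188, 184] -66 [182, 189, 185] -63 [182, 189, 186] -60 [182, 190, 185] -57 [183, 190, 185] -54 [183, 190, 185] -51 [183, 191, 186] -48 [183, 191, 187] -45 [184, 191, 187] -42 [184, 191, 187] -39 [185, 192, 188] -36 [185, 192, 188] -33 [185, 192, 188] -30 [186, 193, 189] -27 [186, 193, 189] -24 [187, 194, 190] -21 [183, 190, 186] -18 [165, 168, 163] -15 [142, 140, 133] -12 [131, 128, 117] -9 [131, 128, 116] -6 [131, 128, 116] -3 [131, 127, 115] 0 [132, 128, 116] 3 [131, 128, 115] 6 [126, 123, 110] 9 [104, 101, 91] 12 [98, 95, 85] 15 [114, 112, 100] 18 [133, 130, 116] 21 [136, 132, 119] 24 [137, 133, 119] 27 [130, 128, 118] 30 [107, 119, 128] 33 [79, 115, 148] 36 [68, 117, 162] 39 [69, 119, 164] 42 [68, 118, 163] 45 [67, 118, 162] 48 [68, 119, 164] 51 [68, 119, 164] 54 [67, 118, 163] 57 [67, 117, 162]
```

```bash
python3 -c "
from h import *
print(manip.sign_off(),manip.get_obs()['time'])"
```

```text
the job is handed in; nothing more can be done
the job is handed in; nothing more can be done
```

The pipe is seated in the V-groove and held against the end stop by the jaw, and the clamp nut is turned well past tight. I handed the job in at about 20 s; sign-off gives no verdict.

**What I did:** I laid the white pipe in the groove and slid the jaw about 87 mm by its grip. It stalled against the pipe at about 13 N. I then released the grip, turned the T-handle about 65° clockwise and backed the arm away.

**Last checks:**
- **Pipe and jaw:** A brightness profile along the groove shows no gap between jaw and pipe. The jaw face is near y = -18 mm (nominal -20 mm, which I put down to the calibration error), and the pipe runs under the bush. I could not see its far end at the stop, so that it is home rests on the 13 N stall.
- **Jaw travel:** The arm's own positions give 86.6 mm and the image gives 89 mm. Added to a starting position of about 3 mm, both are consistent with 0.090 m.
- **Nut:** The handle measured about 1.17 rad in two pictures roughly 1 s apart, above the 0.85 rad limit.
- **Pliers:** They look unmoved. A crop comparison gave a shift under 1 pixel (about 2 mm), though the match was only moderate.
- **Arm:** It was clear of everything, with the contact force reading only noise.

**What disagreed:**
- The nut did not spring back to about 0.91 rad as described; it stayed near 1.17.
- The wrist showed almost no torque about the nut's axis while holding it there. I relied on the measured angle, so I have no separate torque check that the clamp is biting.

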